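Unstack the condiment pots onto their grey felt mats

ROBOT

A 7-joint arm with a two-finger parallel gripper is mounted at the origin on the work surface. World frame = base frame: x ahead of the robot, y to its left, z up, the work surface at z = 0. Lengths are in mm, angles in rad, forces in N, time in s.
With the tool pointing down it reaches from about 400 to 875 mm from the base axis. Payload 4.4 kg.
Tool frame: the origin (TCP) lies midway between the tips of the shut fingers; the grasp point (between the pads) lies 19 mm behind it; z points along the fingers, y is the line along which they close (so a half turn about z gives the same grasp; the last joint's range is limited). The gripper opens to 85 mm and grips with 20 to 120 N. Pads are 22 mm wide; open, the fingers measure 114 mm over their backs; the gripper's body (76 mm by 85 mm) begins 54 mm behind the grasp point. The pads swing forward as they close: fully open they stand 13 mm farther back than shut.
Start: joints at [1.224, 0.628, 0.038, 1.517, -0.027, 0.996, -0.02], TCP at [180.158, -624.548, 231.313] pointing down, gripper open.
Joint ranges: [-3.06, 3.06], [-0.37, 2.12], [-1.25, 1.32], [0.18, 2.47], [-1.1, 4.24], [0.23, 1.98], [-2.94, 2.94]. Speed limits (rad/s): [2.57, 2.57, 3.14, 3.14, 3.14, 3.14, 3.14].

INTERFACE

Orientations are given as [roll, pitch, yaw] about the fixed x, y, z axes, in that order (R = Rz(yaw) Ry(pitch) Rx(roll)).
In Python, from cell import ctrl, get_image, get_calibration gives the robot as it stands.
- The arm moves only by the shell command python3 -m creep 'ROWS'. ROWS is JSON, a list of rows, each an object of numbers: "dx", "dy", "dz": the shift along the world's x, y, z normalised to -1 to 1, where 1 is 0.4 m; "rx", "ry", "rz": the turn, a rotation vector about the world's x, y, z normalised to -1 to 1, where 1 is 2 pi rad; "grip": the closure, from -1 (fully open) to 1 (shut). A call has exactly 5 rows; each row is the pose to reach, as a shift and turn from the pose commanded when the call began, turning the shorter way round; what a row does not reach only later rows make up. A row lasts 1/8 s, in which the tool goes at most 62.5 mm and 10.7 degrees, less where a joint would pass 70% of its speed; a pose out of reach is approached as far as the arm can. A call with a number of a shift or a turn outside -1 to 1 is refused whole. A call with a gripper value outside its range is refused whole. The fingers move at their own pace and stop on an object; the grip force is fixed at half the most. Time passes only in rows, so rows that repeat a pose let the fingers close, or fill a call up. It gives the time, the measured TCP pose, the force, the opening and the grip force at its end, in the units of the state.
- ctrl.read_state(): the state, without advancing time (a new reading comes with each control period).
- get_image(name): name is "side" or "top"; returns the picture (420x560x3 uint8, red, green, blue); there is no depth.
- get_calibration(name): a dict with "mtx" (3x3 intrinsics, pixels), "distortion" ([k1, k2, p1, p2, k3] as OpenCV has them; the pictures are not rectified), "world_from_camera" (4x4, takes a point from camera to world coordinates). Camera axes: x right, y down, z forward; pixel columns grow to the right and rows downward; lengths in mm; the calibration is good to about 2 mm. A picture is of the moment at which its call begins. get_calibration takes no time and is no camera call.
- ctrl.finish_job(): hands the job in; it is judged then, once.
The state is a dict: "clock": time; "qpos": joint angles; "qd": joint speeds; "tau": joint torques, N m; "eef_pos": TCP position; "tool_rot": TCP orientation; "force": force on the tool from outside, world axes, zero at the start; "torque": the same for the moment, N m; "width": finger opening in mm; "gripper_force": force on a finger pad.
Only numpy, scipy, OpenCV 4.12 (cv2) and the standard library are available. Lean on these libraries where they do the work, as an engineer would, in place of code of your own. Each camera call takes 0.05 s, during which the arm holds its last target. There are 200 camera calls.

TASK

The condiment pots are stacked two high on the lazy susan: take the stacks apart and stand each pot upright in the middle of the grey felt mat of its own shape and size, with the oblong pot lengthwise along its mat and the square pot squared up with its mat. They are ceramic, so set them down gently without dropping, tipping or knocking them off, and leave the spinning top and the yo-yo where they are.

Things in the scene. Friction and masses are not known exactly. Their poses are not given: they have to be found in the camera images.
- square_pot: white ceramic lidded pot, square, 64 x 64 mm and 40 mm high with its flush wooden lid inset in a white rim, straight sides, 0.18 to 0.33 kg. Stands on a birch lazy susan (310 mm disc, top 30 mm above the table) that turns freely, so it may shift. At the start the oblong or the small round pot (it varies) stands on its lid. Origin: centre of its underside; z up. x and y square to its sides.
- round_pot: large round white ceramic lidded pot, 64 mm diameter, 40 mm high with its flush wooden lid inset in a white rim, straight sides, 0.18 to 0.33 kg. Stands on a birch lazy susan (310 mm disc, top 30 mm above the table) that turns freely, so it may shift. At the start the oblong or the small round pot (it varies) stands on its lid. Origin: centre of its underside; z up. 
- oblong_pot: small oblong white ceramic lidded pot, 58 mm long (x) by 34 mm wide (y), 36 mm high with its flush wooden lid inset in a white rim, straight sides, 0.09 to 0.17 kg. At the start it stands on the lid of the square or the large round pot (it varies), underside 70 mm above the table. Origin: centre of its underside; z up. x along its length.
- small_round_pot: small round white ceramic lidded pot, 44 mm diameter, 36 mm high with its flush wooden lid inset in a white rim, straight sides, 0.09 to 0.17 kg. At the start it stands on the lid of the square or the large round pot (it varies), underside 70 mm above the table. Origin: centre of its underside; z up. 
- square_mat: square grey felt mat, 100 x 100 mm, 6 mm thick, lying flat on the table and fixed to it. Origin: centre of its underside (on the table, so its top is at +6 mm); z up. x and y square to its sides.
- round_mat: large round grey felt mat, 110 mm diameter, 6 mm thick, lying flat on the table and fixed to it. Origin: centre of its underside (on the table, so its top is at +6 mm); z up. 
- oblong_mat: oblong grey felt mat, 100 mm long (x) by 66 mm wide (y), 6 mm thick, lying flat on the table and fixed to it. Origin: centre of its underside (on the table, so its top is at +6 mm); z up. x along its length.
- small_round_mat: small round grey felt mat, 72 mm diameter, 6 mm thick, lying flat on the table and fixed to it. Origin: centre of its underside (on the table, so its top is at +6 mm); z up. 
- top: wooden spinning top standing tip up on its flat crown, 52 mm across, 64 mm high, loose, on the table at the outer left side. Origin: centre of its underside. To be left alone.
- yoyo: orange plastic yo-yo lying flat, 58 mm across, 33 mm high, loose, on the table at the outer right side. Origin: centre of its underside. To be left alone.
Mind the look-alikes: they are no part of the job. Leave any yellow look-alike of the small_round_pot alone. Leave any turquoise look-alike of the round_pot alone.

How it is judged:
By the outcome, as a careful person would: the job done as asked, in the order asked, and still so for the second after the job is handed in, with the robot touching nothing.
It also fails if it takes over 112 s, if anything falls off the work surface, if the arm or the gripper's body presses on something with over 40 N, if the wrist force passes 120 N, or if a joint passes its speed limit or range.

## Working session

There is one attempt and no reset: what is moved stays moved. The work goes in short steps, Python scripts to look and compute and a shell command to move; the robot and the scene stay as the last step left them, time stands still between calls to the robot, and variables do not carry over. Pictures are saved under pics/ and viewed, at most 19 in all, crops included, and the job is handed in when it is done.

```bash
mkdir -p pics; ls
python3 - <<'E'
from cell import ctrl,get_image,get_calibration
import cv2
for n in("top","side"):
    cv2.imwrite(f"pics/{n}0.png",get_image(n)[:,:,::-1])
    c=get_calibration(n);print(n,c)
s=ctrl.read_state();print(s)
E
```

```text
pics
top {'mtx': array([[536.4598525 ,   0.        , 281.59941141],
       [  0.        , 536.4598525 , 204.15894812],
       [  0.        ,   0.        ,   1.        ]]), 'distortion': array([-0.09104821,  0.        ,  0.        ,  0.        ,  0.        ]), 'world_from_camera': array([[ 4.44717170e-03, -9.88273871e-01,  1.52626927e-01,
         3.57875394e+02],
       [-9.99848968e-01, -1.83015920e-03,  1.72826746e-02,
        -1.57557792e+01],
       [-1.68006842e-02, -1.52680734e-01, -9.88132749e-01,
         1.51899299e+03],
       [ 0.00000000e+00,  0.00000000e+00,  0.00000000e+00,
         1.00000000e+00]])}
side {'mtx': array([[462.27699989,   0.        , 275.4993816 ],
       [  0.        , 462.27699989, 205.40212851],
       [  0.        ,   0.        ,   1.        ]]), 'distortion': array([-0.00502566,  0.        ,  0.        ,  0.        ,  0.        ]), 'world_from_camera': array([[-9.58194904e-01, -2.27397330e-01,  1.73646137e-01,
         3.56838200e+02],
       [-2.85731330e-01,  7.29050346e-01, -6.21967202e-01,
         6.79288026e+02],
       [ 1.48369048e-02, -6.45
[... 156 characters left out ...]
 'qpos': array([ 1.22417659,  0.62922327,  0.03842624,  1.51828158, -0.02701268,
        0.99629214, -0.02001284]), 'qd': array([-3.09765481e-04, -1.50533354e-03,  2.79019127e-06, -2.37520480e-03,
       -1.32747924e-03,  4.22519758e-04, -1.23316367e-03]), 'tau': array([ 2.57519830e-03, -5.64534688e+01,  1.23025417e+00, -1.93974227e+01,
        1.12009747e-02,  5.46173542e-03,  1.85724383e-05]), 'eef_pos': array([ 180.0306229 , -623.98576419,  230.49603686]), 'tool_rot': array([-3.13990533e+00, -5.89027428e-06,  2.80814663e-01]), 'force': array([-0.77122342,  0.617185  , -0.54508254]), 'torque': array([ 0.00788084, -0.00884754,  0.04059562]), 'gripper_force': 0.0, 'width': 85.19884109406323}
```

View pics/top0.png

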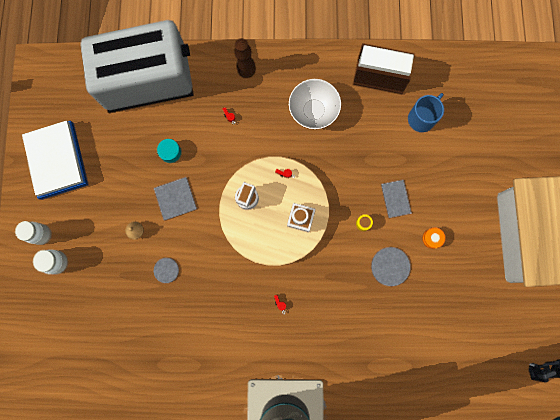

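View pics/side0.png

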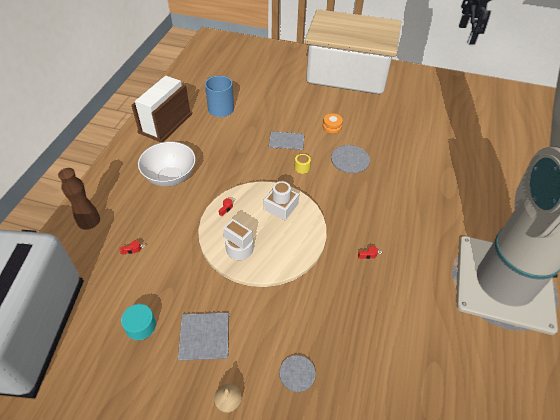

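Top view: oblong pot on the round pot at (246,193), small round pot on the square pot at (301,215), and a red whistle on the susan at (285,173).
- Mats: square (176,198), small round (166,270), oblong (397,198), large round (391,266).
- Candidates for confusion: yellow small round (365,222) and turquoise round (168,150). The bowl (315,104), shakers (33,232) and (50,262), and mug are also white or round. I choose the white stacked pots on the susan.

Next I take close crops and segment the mats.

```bash
cat > h.py <<'E'
import numpy as np,cv2
from cell import ctrl,get_image,get_calibration
C={n:get_calibration(n) for n in("top","side")}
def ray(n,uv):
    c=C[n];p=cv2.undistortPoints(np.array([[uv]],float),c["mtx"],c["distortion"])[0,0]
    T=c["world_from_camera"];return T[:3,3],T[:3,:3]@np.array([p[0],p[1],1])
def onz(n,uv,z):
    o,d=ray(n,uv);return (o+d*(z-o[2])/d[2])[:2]
def tri(a,b):
    o1,d1=ray("top",a);o2,d2=ray("side",b)
    A=np.stack([d1,-d2],1);t=np.linalg.lstsq(A,o2-o1,rcond=None)[0]
    p,q=o1+d1*t[0],o2+d2*t[1];return (p+q)/2,np.linalg.norm(p-q)
def proj(n,P):
    c=C[n];M=np.linalg.inv(c["world_from_camera"])
    return cv2.projectPoints(np.array(P,float).reshape(-1,1,3),cv2.Rodrigues(M[:3,:3])[0],M[:3,3],c["mtx"],c["distortion"])[0][:,0]
def crop(n,x0,y0,w,h,k,f):
    im=get_image(n)[y0:y0+h,x0:x0+w,::-1];b=cv2.resize(im,None,fx=k,fy=k,interpolation=cv2.INTER_CUBIC)
    for x in range(-(-x0//10)*10,x0+w,10):cv2.line(b,(int((x-x0+.5)*k),0),(int((x-x0+.5)*k),6),(0,0,255),1);cv2.putText(b,str(x),(int((x-x0)*k),18),0,.38,(0,0,255),1)
    for y in range(-(-y0//10)*10,y0+h,10):cv2.line(b,(0,int((y-y0+.5)*k)),(6,int((y-y0+.5)*k)),(0,0,255),1);cv2.putText(b,str(y),(8,int((y-y0+.5)*k)+4),0,.38,(0,0,255),1)
    cv2.imwrite(f,b)
def mats(n,seeds,z=6,tol=40):
    im=cv2.cvtColor(get_image(n),cv2.COLOR_RGB2HSV);m=((im[...,1]<60)&(im[...,2]>50)&(im[...,2]<190)).astype(np.uint8)
    m=cv2.morphologyEx(m,cv2.MORPH_CLOSE,np.ones((3,3)))
    _,L=cv2.connectedComponents(m)
    for k,s in seeds.items():
        c=cv2.findContours((L==L[s[1],s[0]]).astype(np.uint8),cv2.RETR_EXTERNAL,cv2.CHAIN_APPROX_NONE)[0][0][:,0]
        w=np.array([onz(n,p,z) for p in c]).astype(np.float32);r=cv2.minAreaRect(w)
        print(n,k,np.round(r[0],1),np.round(r[1],1),round(r[2],1))
E
python3 - <<'E'
from h import *
mats("top",dict(sq=(176,198),sr=(166,270),ob=(397,198),ro=(391,266)))
mats("side",dict(sq=(203,337),sr=(297,373),ob=(285,141),ro=(350,159)))
crop("top",228,172,94,68,8,"pics/t1.png");crop("side",215,172,95,94,6,"pics/s1.png")
E
```

```text
top sq [608.5 318.6] [100.   99.8] 19.0
top sr [402.7 336.9] [67.6 69.1] 0.6
top ob [ 609.3 -316.2] [100.   67.2] 11.4
top ro [ 416.6 -294.7] [107.1 106.8] 88.5
side sq [605.1 321.9] [ 99.6 101.8] 19.1
side sr [398.5 340.2] [69.3 71.5] 16.2
side ob [ 605.  -310.8] [99.2 71. ] 11.4
side ro [ 412.1 -291.8] [108.9 109.4] 17.4
```

View pics/t1.png

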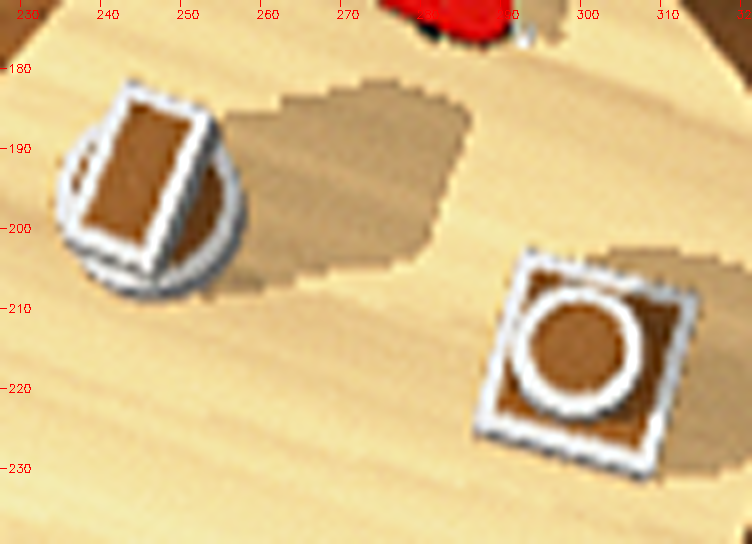

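View pics/s1.png

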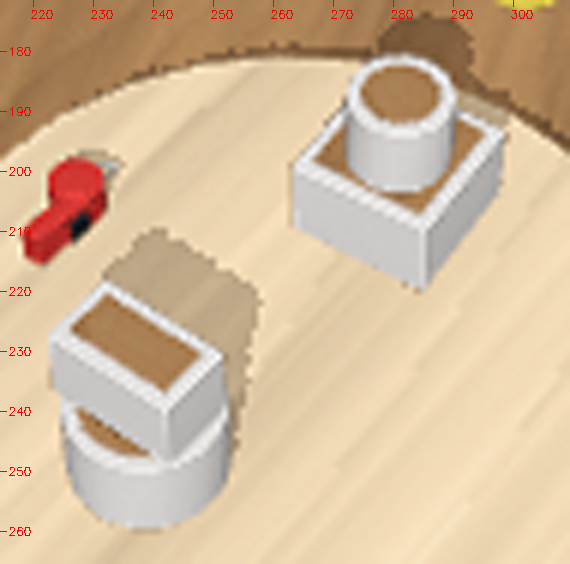

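Run:
```python
from h import *
def cen(n,L,z): 
    w=np.array([onz(n,p,z) for p in L],np.float32);r=cv2.minAreaRect(w);return np.round(r[0],1),np.round(r[1],1),round(r[2],1)
for k,a,b in [("ob",(245.2,193.3),(237.25,229.1)),("sr",(299.6,215.2),(281.2,187)),("sq",(301.1,216.7),(281,196.3)),("whistle",(285,173),(227,206))]:
    p,e=tri(a,b);print(k,np.round(p,1),round(e,1))
OT=[(243.75,181.9),(254.1,185.6),(246.5,204.6),(236.5,201.25)];OS=[(232.5,218.7),(223.2,228.2),(242,239),(251.3,230.7)]
print(cen("top",OT,106),cen("side",OS,106))
print("sr",onz("top",(299.6,215.2),106),onz("side",(281.2,187),106))
ST=[(293.4,202.75),(314.75,208.4),(287.25,225.25),(309,230.5)];SS=[(263.7,199),(298.3,193.7),(285.3,209)]
print(cen("top",ST,70),[onz("side",p,70) for p in SS], onz("side",(281,196.3),70))
print("round top-left/right edges",onz("top",(234.6,197),70),onz("top",(258.1,197),70),"bottom",onz("top",(246,207.5),70))
print("susan c",onz("top",(274,211),30))
a=0
```

```text
ob [604.7 106.8 100.6] 3.2
sr [545.5 -39.1 105.2] 2.2
sq [546.5 -43.9  66.4] 2.4
whistle [6.738e+02 6.000e-01 3.530e+01] 4.7
(array([605.1, 106.5]), array([29.8, 55.9]), 70.2) (array([600.8, 110.3]), array([32.8, 54.3]), 71.7)
sr [546.54238531 -38.98997973] [544.22670461 -38.44727766]
(array([546.9, -43.6]), array([60.7, 64.1]), 75.1) [array([582.06455796, -19.90597536]), array([506.4067181 , -61.54716938]), array([523.52397749,  -5.16553177])] [544.49548484 -40.76390609]
round top-left/right edges [601.33343653 138.71626331] [601.42774487  74.11298067] bottom [572.26021726 106.92560384]
susan c [568.41478228  31.51379035]
```

```bash
python3 -m creep '[{"dx":0.07,"dy":0.122,"dz":0.05,"rz":-0.02,"grip":-1},{"dx":0.14,"dy":0.244,"dz":0.05,"rz":-0.045,"grip":-1},{"dx":0.21,"dy":0.366,"dz":0.05,"rz":-0.07,"grip":-1},{"dx":0.28,"dy":0.488,"dz":0.05,"rz":-0.09,"grip":-1},{"dx":0.35,"dy":0.611,"dz":0.05,"rz":-0.1017,"grip":-1}]'
```

```text
$[0]: bad value
```

```bash
python3 -m creep '[{"dx":0.07,"dy":0.122,"dz":0.05,"rx":0,"ry":0,"rz":-0.02,"grip":-1},{"dx":0.14,"dy":0.244,"dz":0.05,"rx":0,"ry":0,"rz":-0.045,"grip":-1},{"dx":0.21,"dy":0.366,"dz":0.05,"rx":0,"ry":0,"rz":-0.07,"grip":-1},{"dx":0.28,"dy":0.488,"dz":0.05,"rx":0,"ry":0,"rz":-0.09,"grip":-1},{"dx":0.35,"dy":0.611,"dz":0.05,"rx":0,"ry":0,"rz":-0.1017,"grip":-1}]'
```

```text
clock: 0.92
eef_pos: [321.1, -378.6, 251.5]
tool_rot: [3.141, -0.001, -0.361]
force: [1.2, 0.2, -0.3]
width: 85.3
gripper_force: 0.0
```

```bash
python3 -m creep '[{"dx":0.07,"dy":0.122,"dz":0,"rx":0,"ry":0,"rz":0,"grip":-1},{"dx":0.14,"dy":0.244,"dz":0,"rx":0,"ry":0,"rz":0,"grip":-1},{"dx":0.21,"dy":0.366,"dz":0,"rx":0,"ry":0,"rz":0,"grip":-1},{"dx":0.28,"dy":0.488,"dz":0,"rx":0,"ry":0,"rz":0,"grip":-1},{"dx":0.354,"dy":0.61,"dz":0,"rx":0,"ry":0,"rz":0,"grip":-1}]' && python3 -m creep '[{"dx":0.08,"dy":0.14,"dz":0,"rx":0,"ry":0,"rz":0,"grip":-1},{"dx":0.16,"dy":0.28,"dz":0,"rx":0,"ry":0,"rz":0,"grip":-1},{"dx":0.24,"dy":0.42,"dz":-0.05,"rx":0,"ry":0,"rz":0,"grip":-1},{"dx":0.32,"dy":0.55,"dz":-0.1,"rx":0,"ry":0,"rz":0,"grip":-1},{"dx":0.354,"dy":0.61,"dz":-0.15,"rx":0,"ry":0,"rz":0,"grip":-1}]'
python3 - <<'E'
from h import *
crop("side",180,130,125,140,4.2,"pics/s2.png")
s=ctrl.read_state();print(s["eef_pos"],s["tool_rot"],s["qpos"])
p=s["eef_pos"];y=s["tool_rot"][2];d=np.array([np.sin(y),-np.cos(y),0])
for w in(-1,1):print("fingertip side/top",[proj(n,p+d*w*42.5+[0,0,13])[0] for n in("side","top")])
E
```

```text
clock: 1.55
eef_pos: [462.6, -134.6, 251.6]
tool_rot: [3.142, -0.001, -0.358]
force: [0.4, -0.3, 0.4]
width: 85.9
gripper_force: 0.0
clock: 2.17
eef_pos: [604.8, 111.6, 190.9]
tool_rot: [-3.14, -0.001, -0.355]
force: [0.0, 0.7, -0.2]
width: 85.6
gripper_force: 0.0
[604.53766718 116.84868246 187.27087317] [-3.13787271e+00  2.83578708e-03 -3.50279887e-01] [-0.29330495  0.62899568  0.09632847  1.66568993 -0.08151824  0.85116649
 -2.08258983]
fingertip side/top [array([218.67964179, 215.88500152]), array([222.21534029, 181.4071368 ])]
fingertip side/top [array([245.73672177, 190.58558632]), array([253.79201003, 192.88020484])]
```

View pics/s2.png

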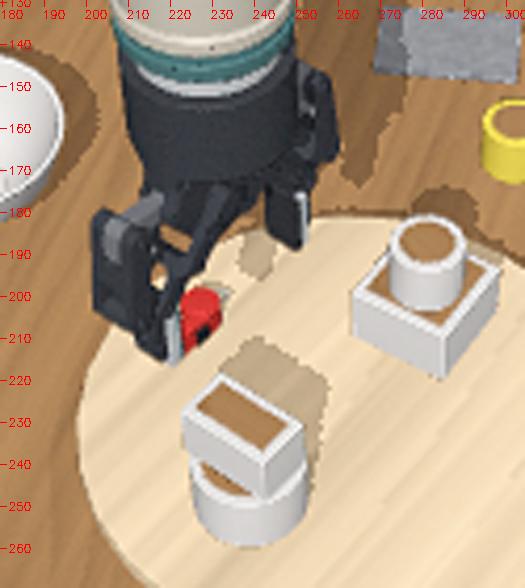

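The open gripper sits above the stack, with fingertips near (221,216) and (251,188). I descend just above the pot, settle, and compare finger and pot positions in both views.

```bash
python3 -m creep '[{"dx":0,"dy":0,"dz":-0.06,"rx":0,"ry":0,"rz":0,"grip":-1},{"dx":0,"dy":0,"dz":-0.12,"rx":0,"ry":0,"rz":0,"grip":-1},{"dx":0,"dy":0,"dz":-0.17,"rx":0,"ry":0,"rz":0,"grip":-1},{"dx":0,"dy":0,"dz":-0.19,"rx":0,"ry":0,"rz":0,"grip":-1},{"dx":0,"dy":0,"dz":-0.19,"rx":0,"ry":0,"rz":0,"grip":-1}]'
python3 - <<'E'
from h import *
crop("side",200,175,70,80,7,"pics/s3.png");crop("top",210,165,70,50,8,"pics/t3.png")
a,b=[cv2.imread(f"pics/{k}3.png") for k in"st"]
H=np.zeros((560,800,3),np.uint8);a=cv2.resize(a,(385,440));b=cv2.resize(b,(415,296));H[:440,:385]=a;H[:296,385:]=b;cv2.imwrite("pics/m3.png",H)
s=ctrl.read_state();print(s["eef_pos"],s["tool_rot"])
p=s["eef_pos"];y=s["tool_rot"][2];d=np.array([np.sin(y),-np.cos(y),0])
for w in(-1,1):print("fingertip side/top",[proj(n,p+d*w*42.5+[0,0,13])[0] for n in("side","top")])
E
```

```text
clock: 2.85
eef_pos: [603.2, 107.7, 115.2]
tool_rot: [3.141, 0.0, -0.358]
force: [0.2, 0.9, 0.2]
width: 85.3
gripper_force: 0.0
[603.94174947 107.83289305 116.12076577] [-3.14092013e+00 -1.18278120e-03 -3.58373341e-01]
fingertip side/top [array([223.0301997 , 233.86736067]), array([229.04668327, 186.74688228])]
fingertip side/top [array([248.54961134, 209.41589643]), array([259.00629557, 197.92256429])]
```

View pics/s3.png

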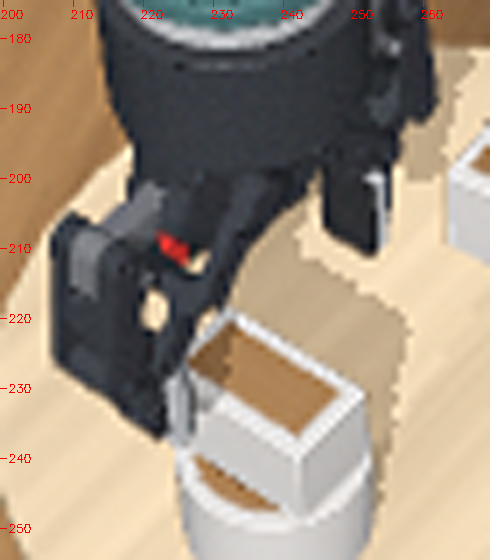

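Side crop: pad edges at about (225,238) and (254,210), consistent with the calibration. I check the top crop too.

View pics/t3.png

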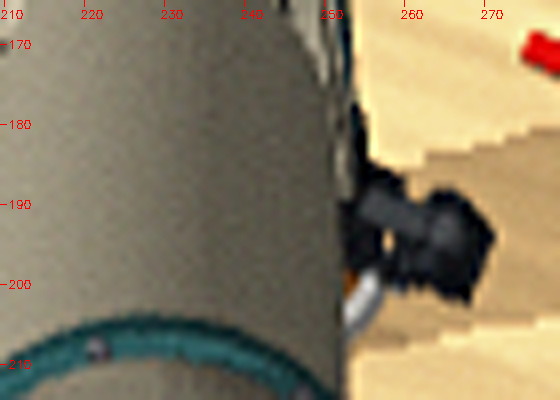

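The top view is mostly occluded but consistent. I descend, close and lift slightly.

```bash
python3 -m creep '[{"dx":0,"dy":0.002,"dz":-0.03,"rx":0,"ry":0,"rz":0,"grip":-1},{"dx":0,"dy":0.002,"dz":-0.06,"rx":0,"ry":0,"rz":0,"grip":-1},{"dx":0,"dy":0.002,"dz":-0.09,"rx":0,"ry":0,"rz":0,"grip":-1},{"dx":0,"dy":0.002,"dz":-0.105,"rx":0,"ry":0,"rz":0,"grip":-1},{"dx":0,"dy":0.002,"dz":-0.105,"rx":0,"ry":0,"rz":0,"grip":-0.4}]' && python3 -m creep '[{"dx":0,"dy":0,"dz":0,"rx":0,"ry":0,"rz":0,"grip":-0.1},{"dx":0,"dy":0,"dz":0,"rx":0,"ry":0,"rz":0,"grip":0.1},{"dx":0,"dy":0,"dz":0,"rx":0,"ry":0,"rz":0,"grip":0.25},{"dx":0,"dy":0,"dz":0,"rx":0,"ry":0,"rz":0,"grip":0.4},{"dx":0,"dy":0,"dz":0,"rx":0,"ry":0,"rz":0,"grip":1}]'
```

```text
clock: 3.58
eef_pos: [602.9, 108.5, 72.5]
tool_rot: [3.141, 0.001, -0.358]
force: [-0.6, 0.6, -0.6]
width: 69.8
gripper_force: 0.0
clock: 4.2
eef_pos: [603.8, 108.7, 73.9]
tool_rot: [-3.141, -0.001, -0.358]
force: [-0.5, 0.2, 5.7]
width: 33.2
gripper_force: 59.5
```

```bash
python3 -m creep '[{"dx":0,"dy":0,"dz":0,"rx":0,"ry":0,"rz":0,"grip":1},{"dx":0,"dy":0,"dz":0.01,"rx":0,"ry":0,"rz":0,"grip":1},{"dx":0,"dy":0,"dz":0.04,"rx":0,"ry":0,"rz":0,"grip":1},{"dx":0,"dy":0,"dz":0.09,"rx":0,"ry":0,"rz":0,"grip":1},{"dx":0,"dy":0,"dz":0.15,"rx":0,"ry":0,"rz":0,"grip":1}]'
python3 - <<'E'
from h import *
crop("side",190,150,120,110,5,"pics/s4.png")
E
```

```text
clock: 4.82
eef_pos: [602.9, 108.5, 133.9]
tool_rot: [3.141, 0.001, -0.358]
force: [-0.1, 0.2, -1.5]
width: 33.0
gripper_force: 59.6
```

View pics/s4.png

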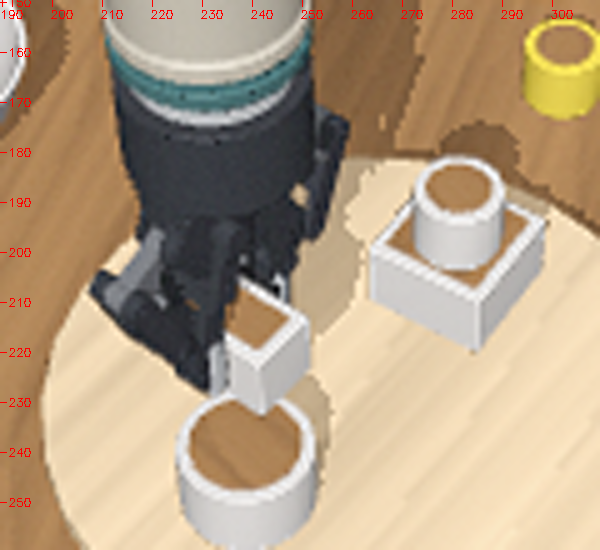

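The pot is held level and the round pot stands unmoved at about (238,240). Carrying it to the oblong mat.

```bash
python3 -m creep '[{"dx":0,"dy":-0.04,"dz":0.06,"rx":0,"ry":0,"rz":0,"grip":1},{"dx":0,"dy":-0.12,"dz":0.1,"rx":0,"ry":0,"rz":0.01,"grip":1},{"dx":0,"dy":-0.24,"dz":0.1,"rx":0,"ry":0,"rz":0.02,"grip":1},{"dx":0,"dy":-0.37,"dz":0.1,"rx":0,"ry":0,"rz":0.03,"grip":1},{"dx":0,"dy":-0.5,"dz":0.1,"rx":0,"ry":0,"rz":0.04,"grip":1}]' && python3 -m creep '[{"dx":0.002,"dy":-0.13,"dz":0,"rx":0,"ry":0,"rz":0.01,"grip":1},{"dx":0.004,"dy":-0.26,"dz":0,"rx":0,"ry":0,"rz":0.025,"grip":1},{"dx":0.006,"dy":-0.39,"dz":-0.03,"rx":0,"ry":0,"rz":0.04,"grip":1},{"dx":0.009,"dy":-0.5,"dz":-0.08,"rx":0,"ry":0,"rz":0.0486,"grip":1},{"dx":0.009,"dy":-0.555,"dz":-0.15,"rx":0,"ry":0,"rz":0.0486,"grip":1}]' && python3 -m creep '[{"dx":0,"dy":0,"dz":-0.05,"rx":0,"ry":0,"rz":0,"grip":1},{"dx":0,"dy":0,"dz":-0.11,"rx":0,"ry":0,"rz":0,"grip":1},{"dx":0,"dy":0,"dz":-0.16,"rx":0,"ry":0,"rz":0,"grip":1},{"dx":0,"dy":0,"dz":-0.18,"rx":0,"ry":0,"rz":0,"grip":1},{"dx":0,"dy":0,"dz":-0.18,"rx":0,"ry":0,"rz":0,"grip":1}]'
python3 - <<'E'
from h import *
crop("side",245,90,90,80,6,"pics/s5.png")
s=ctrl.read_state();print(s["eef_pos"],s["tool_rot"])
# predicted outline of pot bottom & mat
p=s["eef_pos"];y=s["tool_rot"][2];c,q=np.cos(y),np.sin(y)
print(proj("side",[p+[c*a*29-q*b*17,q*a*29+c*b*17,33] for a,b in((1,1),(1,-1),(-1,-1),(-1,1))]))
E
```

```text
clock: 5.5
eef_pos: [603.1, -92.9, 173.3]
tool_rot: [3.141, -0.0, -0.104]
force: [1.1, 0.4, -2.5]
width: 33.1
gripper_force: 59.8
clock: 6.12
eef_pos: [606.3, -318.0, 113.1]
tool_rot: [3.139, -0.001, 0.195]
force: [1.1, -0.7, -1.3]
width: 33.8
gripper_force: 59.8
clock: 6.75
eef_pos: [607.0, -312.6, 41.0]
tool_rot: [-3.141, 0.0, 0.199]
force: [0.1, 0.6, -1.2]
width: 33.5
gripper_force: 59.8
[ 607.49784794 -313.09841177   41.7632636 ] [ 3.14118035e+00 -7.18568996e-04  1.98942544e-01]
[[275.67467856 124.06460136]
 [276.75628044 116.34148065]
 [297.10708205 117.76650398]
 [296.36928802 125.53021714]]
```

View pics/s5.png

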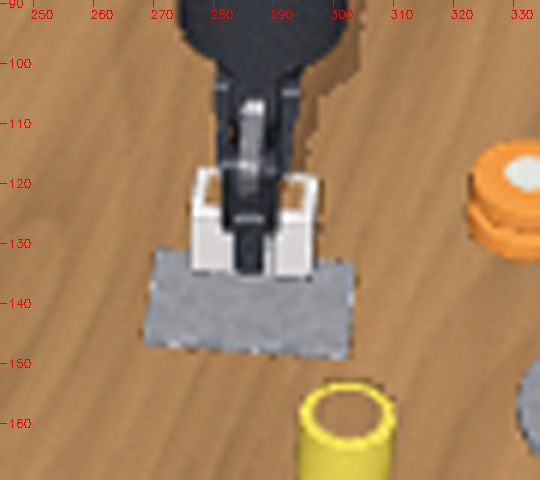

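The pot is above the mat, its front top corners at (276.7,124.8) and (296.7,125.8), within 1 px of prediction. Lowering slowly.

```bash
python3 -m creep '[{"dx":-0.001,"dy":0.002,"dz":-0.025,"rx":0,"ry":0,"rz":0,"grip":1},{"dx":-0.001,"dy":0.002,"dz":-0.05,"rx":0,"ry":0,"rz":0,"grip":1},{"dx":-0.001,"dy":0.002,"dz":-0.066,"rx":0,"ry":0,"rz":0,"grip":1},{"dx":-0.001,"dy":0.002,"dz":-0.071,"rx":0,"ry":0,"rz":0,"grip":1},{"dx":-0.001,"dy":0.002,"dz":-0.073,"rx":0,"ry":0,"rz":0,"grip":1}]' && python3 -m creep '[{"dx":0,"dy":0,"dz":-0.002,"rx":0,"ry":0,"rz":0,"grip":1},{"dx":0,"dy":0,"dz":-0.003,"rx":0,"ry":0,"rz":0,"grip":1},{"dx":0,"dy":0,"dz":-0.005,"rx":0,"ry":0,"rz":0,"grip":1},{"dx":0,"dy":0,"dz":-0.006,"rx":0,"ry":0,"rz":0,"grip":1},{"dx":0,"dy":0,"dz":-0.006,"rx":0,"ry":0,"rz":0,"grip":1}]'
```

```text
clock: 7.42
eef_pos: [606.6, -312.6, 12.0]
tool_rot: [-3.142, 0.0, 0.198]
force: [0.9, -0.0, -1.5]
width: 33.6
gripper_force: 59.8
clock: 8.05
eef_pos: [606.6, -312.6, 10.0]
tool_rot: [3.141, -0.0, 0.198]
force: [-0.7, 0.1, 0.3]
width: 33.1
gripper_force: 60.2
```

```bash
python3 -m creep '[{"dx":0,"dy":0,"dz":-0.001,"rx":0,"ry":0,"rz":0,"grip":1},{"dx":0,"dy":0,"dz":-0.002,"rx":0,"ry":0,"rz":0,"grip":1},{"dx":0,"dy":0,"dz":-0.002,"rx":0,"ry":0,"rz":0,"grip":1},{"dx":0,"dy":0,"dz":-0.002,"rx":0,"ry":0,"rz":0,"grip":1},{"dx":0,"dy":0,"dz":-0.002,"rx":0,"ry":0,"rz":0,"grip":1}]'
```

```text
clock: 8.68
eef_pos: [606.6, -312.6, 10.0]
tool_rot: [3.141, -0.0, 0.198]
force: [-3.1, 0.2, 6.7]
width: 33.2
gripper_force: 60.9
```

Contact is confirmed at 6.7 N. I release, rise, and go over the small round pot.

```bash
python3 -m creep '[{"dx":0,"dy":0,"dz":0,"rx":0,"ry":0,"rz":0,"grip":0.2},{"dx":0,"dy":0,"dz":0,"rx":0,"ry":0,"rz":0,"grip":0},{"dx":0,"dy":0,"dz":0,"rx":0,"ry":0,"rz":0,"grip":-0.3},{"dx":0,"dy":0,"dz":0,"rx":0,"ry":0,"rz":0,"grip":-0.5},{"dx":0,"dy":0,"dz":0.01,"rx":0,"ry":0,"rz":0,"grip":-0.5}]' && python3 -m creep '[{"dx":0,"dy":0,"dz":0.06,"rx":0,"ry":0,"rz":0,"grip":-0.5},{"dx":0,"dy":0,"dz":0.17,"rx":0,"ry":0,"rz":0,"grip":-0.7},{"dx":0,"dy":0,"dz":0.3,"rx":0,"ry":0,"rz":0,"grip":-1},{"dx":0,"dy":0,"dz":0.4,"rx":0,"ry":0,"rz":0.02,"grip":-1},{"dx":-0.01,"dy":0.04,"dz":0.44,"rx":0,"ry":0,"rz":0.04,"grip":-1}]' && python3 -m creep '[{"dx":-0.03,"dy":0.13,"dz":0,"rx":0,"ry":0,"rz":0.028,"grip":-1},{"dx":-0.06,"dy":0.27,"dz":0,"rx":0,"ry":0,"rz":0.056,"grip":-1},{"dx":-0.09,"dy":0.41,"dz":0,"rx":0,"ry":0,"rz":0.084,"grip":-1},{"dx":-0.12,"dy":0.54,"dz":0,"rx":0,"ry":0,"rz":0.11,"grip":-1},{"dx":-0.143,"dy":0.643,"dz":-0.02,"rx":0,"ry":0,"rz":0.1367,"grip":-1}]' && python3 -m creep '[{"dx":0,"dy":0,"dz":-0.06,"rx":0,"ry":0,"rz":0,"grip":-1},{"dx":0,"dy":0,"dz":-0.12,"rx":0,"ry":0,"rz":0,"grip":-1},{"dx":0,"dy":0,"dz":-0.17,"rx":0,"ry":0,"rz":0,"grip":-1},{"dx":0,"dy":0,"dz":-0.18,"rx":0,"ry":0,"rz":0,"grip":-1},{"dx":0,"dy":0,"dz":-0.18,"rx":0,"ry":0,"rz":0,"grip":-1}]'
python3 - <<'E'
from h import *
crop("side",235,80,120,150,4,"pics/s6.png")
cv2.imwrite("pics/t6.png",get_image("top")[:,:,::-1])
s=ctrl.read_state();print(s["eef_pos"],s["tool_rot"],s["qpos"])
E
```

```text
clock: 9.3
eef_pos: [606.3, -312.4, 12.6]
tool_rot: [-3.141, 0.001, 0.198]
force: [-0.4, 0.2, -1.1]
width: 63.9
gripper_force: 0.0
clock: 9.93
eef_pos: [603.7, -298.7, 192.5]
tool_rot: [3.136, -0.003, 0.452]
force: [-0.2, 0.4, 0.1]
width: 85.3
gripper_force: 0.0
clock: 10.55
eef_pos: [545.3, -37.0, 182.0]
tool_rot: [3.139, -0.001, 1.316]
force: [0.7, 1.0, -0.4]
width: 85.4
gripper_force: 0.0
clock: 11.18
eef_pos: [545.6, -39.4, 109.3]
tool_rot: [3.141, -0.0, 1.309]
force: [-0.3, -0.3, 0.1]
width: 85.4
gripper_force: 0.0
[546.06846552 -39.36131475 109.84801907] [ 3.13990678e+00 -4.02413473e-04  1.30855181e+00] [ 0.24438746  0.67135351 -0.34208161  1.91054035  0.36796625  0.61914359
 -0.59360424]
```

View pics/s6.png

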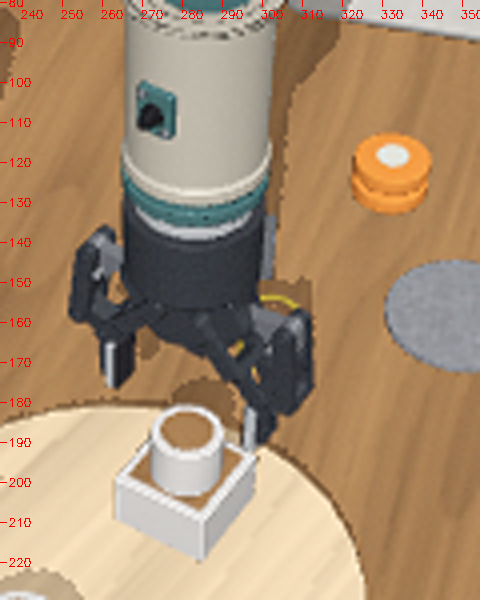

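The fingers straddle the small round pot, with no contact. Descend, grip and lift.

```bash
python3 -m creep '[{"dx":0,"dy":0,"dz":-0.03,"rx":0,"ry":0,"rz":0,"grip":-1},{"dx":0,"dy":0,"dz":-0.06,"rx":0,"ry":0,"rz":0,"grip":-1},{"dx":0,"dy":0,"dz":-0.085,"rx":0,"ry":0,"rz":0,"grip":-1},{"dx":0,"dy":0,"dz":-0.09,"rx":0,"ry":0,"rz":0,"grip":-0.7},{"dx":0,"dy":0,"dz":-0.09,"rx":0,"ry":0,"rz":0,"grip":-0.4}]' && python3 -m creep '[{"dx":0,"dy":0,"dz":0,"rx":0,"ry":0,"rz":0,"grip":-0.2},{"dx":0,"dy":0,"dz":0,"rx":0,"ry":0,"rz":0,"grip":-0.05},{"dx":0,"dy":0,"dz":0,"rx":0,"ry":0,"rz":0,"grip":0.1},{"dx":0,"dy":0,"dz":0,"rx":0,"ry":0,"rz":0,"grip":0.3},{"dx":0,"dy":0,"dz":0,"rx":0,"ry":0,"rz":0,"grip":1}]' && python3 -m creep '[{"dx":0,"dy":0,"dz":0,"rx":0,"ry":0,"rz":0,"grip":1},{"dx":0,"dy":0,"dz":0.01,"rx":0,"ry":0,"rz":0,"grip":1},{"dx":0,"dy":0,"dz":0.04,"rx":0,"ry":0,"rz":0,"grip":1},{"dx":0,"dy":0,"dz":0.1,"rx":0,"ry":0,"rz":0,"grip":1},{"dx":0,"dy":0,"dz":0.2,"rx":0,"ry":0,"rz":0,"grip":1}]'
```

```text
clock: 11.9
eef_pos: [545.3, -39.3, 72.6]
tool_rot: [-3.141, 0.0, 1.309]
force: [0.6, 0.0, -0.1]
width: 60.0
gripper_force: 0.0
clock: 12.52
eef_pos: [545.7, -39.4, 73.5]
tool_rot: [3.141, -0.0, 1.309]
force: [-0.3, -0.4, 5.5]
width: 42.7
gripper_force: 60.7
clock: 13.15
eef_pos: [544.3, -39.4, 153.2]
tool_rot: [-3.139, 0.0, 1.309]
force: [-0.5, 0.0, -2.4]
width: 42.8
gripper_force: 61.1
```

```bash
python3 -m creep '[{"dx":-0.015,"dy":0.04,"dz":0.03,"rx":0,"ry":0,"rz":0,"grip":1},{"dx":-0.045,"dy":0.12,"dz":0.05,"rx":0,"ry":0,"rz":0,"grip":1},{"dx":-0.09,"dy":0.24,"dz":0.05,"rx":0,"ry":0,"rz":0,"grip":1},{"dx":-0.14,"dy":0.37,"dz":0.05,"rx":0,"ry":0,"rz":0,"grip":1},{"dx":-0.19,"dy":0.5,"dz":0.05,"rx":0,"ry":0,"rz":0,"grip":1}]' && python3 -m creep '[{"dx":-0.045,"dy":0.12,"dz":-0.02,"rx":0,"ry":0,"rz":0,"grip":1},{"dx":-0.085,"dy":0.23,"dz":-0.05,"rx":0,"ry":0,"rz":0,"grip":1},{"dx":-0.125,"dy":0.33,"dz":-0.1,"rx":0,"ry":0,"rz":0,"grip":1},{"dx":-0.155,"dy":0.41,"dz":-0.15,"rx":0,"ry":0,"rz":0,"grip":1},{"dx":-0.1715,"dy":0.444,"dz":-0.22,"rx":0,"ry":0,"rz":0,"grip":1}]' && python3 -m creep '[{"dx":0,"dy":0,"dz":-0.05,"rx":0,"ry":0,"rz":0,"grip":1},{"dx":0,"dy":0,"dz":-0.08,"rx":0,"ry":0,"rz":0,"grip":1},{"dx":0,"dy":0,"dz":-0.1,"rx":0,"ry":0,"rz":0,"grip":1},{"dx":0,"dy":0,"dz":-0.11,"rx":0,"ry":0,"rz":0,"grip":1},{"dx":0,"dy":0,"dz":-0.11,"rx":0,"ry":0,"rz":0,"grip":1}]'
python3 - <<'E'
from h import *
crop("side",250,310,100,100,6,"pics/s7.png")
s=ctrl.read_state();print(s["eef_pos"],s["tool_rot"])
p=s["eef_pos"];print("pot top/bottom centre",proj("side",[p+[0,0,33],p+[0,0,-3]]))
E
```

```text
clock: 13.78
eef_pos: [467.5, 162.8, 172.6]
tool_rot: [-3.141, 0.0, 1.309]
force: [0.6, 0.3, -1.5]
width: 42.9
gripper_force: 61.1
clock: 14.4
eef_pos: [398.5, 341.8, 84.4]
tool_rot: [-3.141, -0.002, 1.313]
force: [0.8, -0.8, -1.2]
width: 42.4
gripper_force: 61.1
clock: 15.02
eef_pos: [401.0, 338.2, 41.1]
tool_rot: [3.141, -0.0, 1.308]
force: [0.8, 0.6, -1.8]
width: 42.5
gripper_force: 61.1
[401.0760026  338.31230873  41.28918636] [ 3.14120847e+00 -6.29580757e-04  1.30825934e+00]
pot top/bottom centre [[298.32457997 357.71480122]
 [297.34019639 365.07443608]]
```

View pics/s7.png

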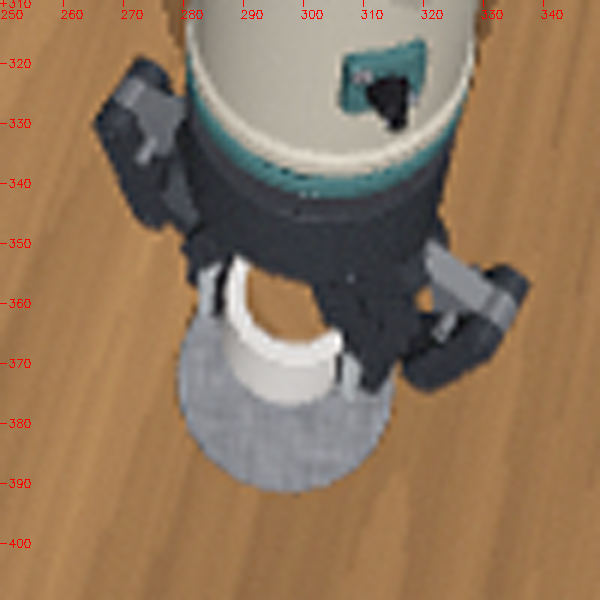

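The pot is level above the small round mat. Lowering slowly to contact.

```bash
python3 -m creep '[{"dx":0,"dy":0,"dz":-0.025,"rx":0,"ry":0,"rz":0,"grip":1},{"dx":0,"dy":0,"dz":-0.05,"rx":0,"ry":0,"rz":0,"grip":1},{"dx":0,"dy":0,"dz":-0.066,"rx":0,"ry":0,"rz":0,"grip":1},{"dx":0,"dy":0,"dz":-0.072,"rx":0,"ry":0,"rz":0,"grip":1},{"dx":0,"dy":0,"dz":-0.074,"rx":0,"ry":0,"rz":0,"grip":1}]' && python3 -m creep '[{"dx":0,"dy":0,"dz":-0.002,"rx":0,"ry":0,"rz":0,"grip":1},{"dx":0,"dy":0,"dz":-0.003,"rx":0,"ry":0,"rz":0,"grip":1},{"dx":0,"dy":0,"dz":-0.005,"rx":0,"ry":0,"rz":0,"grip":1},{"dx":0,"dy":0,"dz":-0.006,"rx":0,"ry":0,"rz":0,"grip":1},{"dx":0,"dy":0,"dz":-0.007,"rx":0,"ry":0,"rz":0,"grip":1}]'
```

```text
clock: 15.7
eef_pos: [400.7, 338.3, 11.1]
tool_rot: [-3.141, 0.0, 1.309]
force: [0.0, -0.2, -1.3]
width: 42.7
gripper_force: 61.1
clock: 16.32
eef_pos: [400.9, 338.3, 9.5]
tool_rot: [3.141, -0.0, 1.309]
force: [-0.7, -1.5, 12.8]
width: 42.4
gripper_force: 61.9
```

```bash
python3 -m creep '[{"dx":0,"dy":0,"dz":0.001,"rx":0,"ry":0,"rz":0,"grip":0},{"dx":0,"dy":0,"dz":0.001,"rx":0,"ry":0,"rz":0,"grip":-0.2},{"dx":0,"dy":0,"dz":0.001,"rx":0,"ry":0,"rz":0,"grip":-0.5},{"dx":0,"dy":0,"dz":0.001,"rx":0,"ry":0,"rz":0,"grip":-0.7},{"dx":0,"dy":0,"dz":0.01,"rx":0,"ry":0,"rz":0,"grip":-0.8}]' && python3 -m creep '[{"dx":0,"dy":0,"dz":0.06,"rx":0,"ry":0,"rz":0,"grip":-0.8},{"dx":0,"dy":0,"dz":0.17,"rx":0,"ry":0,"rz":0,"grip":-1},{"dx":0,"dy":0,"dz":0.3,"rx":0,"ry":0,"rz":0,"grip":-1},{"dx":0.02,"dy":-0.05,"dz":0.4,"rx":0,"ry":0,"rz":0,"grip":-1},{"dx":0.05,"dy":-0.13,"dz":0.42,"rx":0,"ry":0,"rz":0,"grip":-1}]'
python3 - <<'E'
from h import *
a=get_image("top")[...,::-1];s=get_image("side")[...,::-1]
H=np.zeros((600,800,3),np.uint8)
H[:400,:]=cv2.resize(a[165:245,225:385],(800,400),interpolation=cv2.INTER_CUBIC)
H[400:,:400]=cv2.resize(s[340:400,240:360],(400,200),interpolation=cv2.INTER_CUBIC)
H[400:,400:]=cv2.resize(s[115:165,240:340],(400,200),interpolation=cv2.INTER_CUBIC)
cv2.imwrite("pics/m8.png",H);np.save("s8.npy",s);np.save("t8.npy",a)
E
```

```text
clock: 16.95
eef_pos: [400.6, 338.1, 12.3]
tool_rot: [-3.141, 0.001, 1.309]
force: [0.7, -0.7, 0.5]
width: 76.8
gripper_force: 0.0
clock: 17.58
eef_pos: [421.9, 288.0, 183.7]
tool_rot: [3.138, -0.005, 1.311]
force: [0.5, -0.1, -0.4]
width: 85.4
gripper_force: 0.0
```

View pics/m8.png

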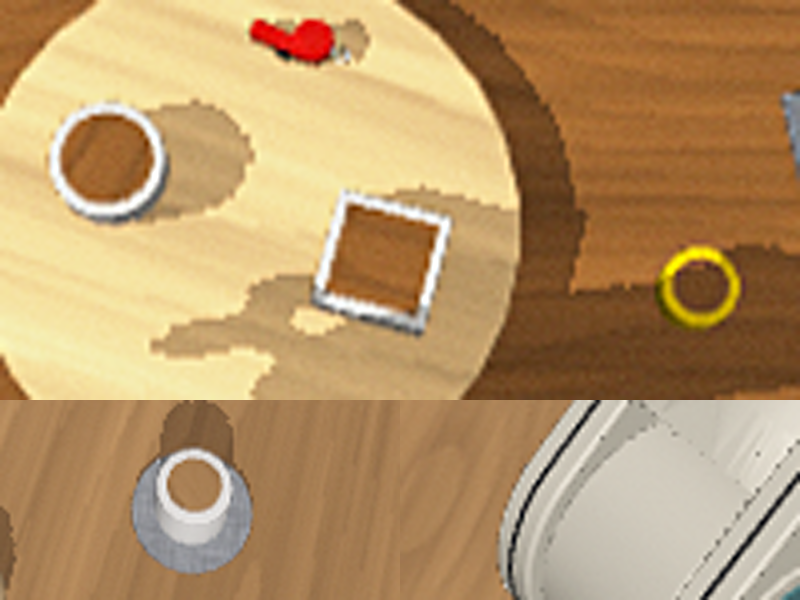

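The square pot lid is centred at (301.0,216.9) and the round pot at (245.9,196.1), both unmoved. The small round pot stands well centred on its mat. Next is the square pot.

```bash
python3 -m creep '[{"dx":0.04,"dy":-0.1,"dz":0,"rx":0,"ry":0,"rz":0,"grip":-1},{"dx":0.09,"dy":-0.24,"dz":0,"rx":0,"ry":0,"rz":0,"grip":-1},{"dx":0.145,"dy":-0.38,"dz":0,"rx":0,"ry":0,"rz":0,"grip":-1},{"dx":0.2,"dy":-0.52,"dz":0,"rx":0,"ry":0,"rz":0,"grip":-1},{"dx":0.25,"dy":-0.66,"dz":0,"rx":0,"ry":0,"rz":0,"grip":-1}]' && python3 -m creep '[{"dx":0.04,"dy":-0.11,"dz":0,"rx":0,"ry":0,"rz":0,"grip":-1},{"dx":0.061,"dy":-0.16,"dz":-0.06,"rx":0,"ry":0,"rz":0,"grip":-1},{"dx":0.061,"dy":-0.1606,"dz":-0.14,"rx":0,"ry":0,"rz":0,"grip":-1},{"dx":0.061,"dy":-0.1606,"dz":-0.2,"rx":0,"ry":0,"rz":0,"grip":-1},{"dx":0.061,"dy":-0.1606,"dz":-0.22,"rx":0,"ry":0,"rz":0,"grip":-1}]' && python3 -m creep '[{"dx":0,"dy":0,"dz":-0.03,"rx":0,"ry":0,"rz":0,"grip":-1},{"dx":0,"dy":0,"dz":-0.07,"rx":0,"ry":0,"rz":0,"grip":-1},{"dx":0,"dy":0,"dz":-0.11,"rx":0,"ry":0,"rz":0,"grip":-1},{"dx":0,"dy":0,"dz":-0.14,"rx":0,"ry":0,"rz":0,"grip":-1},{"dx":0,"dy":0,"dz":-0.14,"rx":0,"ry":0,"rz":0,"grip":-1}]'
```

```text
clock: 18.3
eef_pos: [521.3, 21.1, 180.4]
tool_rot: [-3.142, -0.001, 1.309]
force: [0.6, 0.5, 0.8]
width: 85.2
gripper_force: 0.0
clock: 18.92
eef_pos: [544.1, -41.4, 90.9]
tool_rot: [-3.139, 0.0, 1.309]
force: [-0.1, 0.5, 0.3]
width: 85.1
gripper_force: 0.0
clock: 19.55
eef_pos: [544.4, -41.9, 35.4]
tool_rot: [-3.14, 0.001, 1.309]
force: [0.1, -0.3, -0.0]
width: 85.1
gripper_force: 0.0
```

Run:
```python
from h import *
crop("side",230,120,110,120,5,"pics/s9.png")
print(onz("top",(245.9,196.1),70),onz("side",(237.3,239),70))
```

```text
[603.88213592 107.6638936 ] [602.8116681  111.60102436]
```

View pics/s9.png

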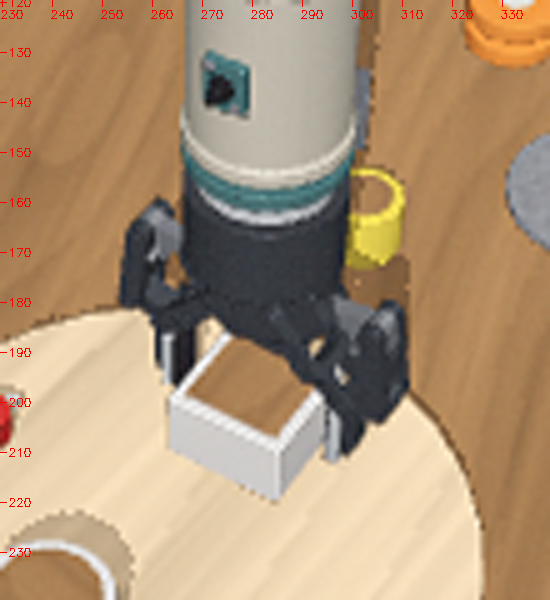

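The fingers straddle the square pot cleanly. Lower 2 mm, close and lift.

```bash
python3 -m creep '[{"dx":0,"dy":0,"dz":-0.006,"rx":0,"ry":0,"rz":0,"grip":-0.8},{"dx":0,"dy":0,"dz":-0.006,"rx":0,"ry":0,"rz":0,"grip":-0.65},{"dx":0,"dy":0,"dz":-0.006,"rx":0,"ry":0,"rz":0,"grip":-0.5},{"dx":0,"dy":0,"dz":-0.006,"rx":0,"ry":0,"rz":0,"grip":-0.3},{"dx":0,"dy":0,"dz":-0.006,"rx":0,"ry":0,"rz":0,"grip":1}]' && python3 -m creep '[{"dx":0,"dy":0,"dz":0,"rx":0,"ry":0,"rz":0,"grip":1},{"dx":0,"dy":0,"dz":0,"rx":0,"ry":0,"rz":0,"grip":1},{"dx":0,"dy":0,"dz":0.01,"rx":0,"ry":0,"rz":0,"grip":1},{"dx":0,"dy":0,"dz":0.03,"rx":0,"ry":0,"rz":0,"grip":1},{"dx":0,"dy":0,"dz":0.07,"rx":0,"ry":0,"rz":0,"grip":1}]' && python3 -m creep '[{"dx":0,"dy":0,"dz":0.05,"rx":0,"ry":0,"rz":0,"grip":1},{"dx":0,"dy":0,"dz":0.12,"rx":0,"ry":0,"rz":0,"grip":1},{"dx":0,"dy":0,"dz":0.2,"rx":0,"ry":0,"rz":0,"grip":1},{"dx":0,"dy":0,"dz":0.26,"rx":0,"ry":0,"rz":0,"grip":1},{"dx":0,"dy":0,"dz":0.28,"rx":0,"ry":0,"rz":0,"grip":1}]'
```

```text
clock: 20.23
eef_pos: [545.8, -42.2, 34.8]
tool_rot: [3.14, -0.0, 1.309]
force: [0.1, -0.6, 6.8]
width: 63.1
gripper_force: 66.3
clock: 20.85
eef_pos: [544.4, -41.9, 62.3]
tool_rot: [-3.14, 0.0, 1.309]
force: [-0.8, -0.1, -2.6]
width: 63.3
gripper_force: 66.3
clock: 21.48
eef_pos: [545.9, -42.0, 176.3]
tool_rot: [3.138, -0.001, 1.309]
force: [-0.1, -0.8, -3.2]
width: 63.6
gripper_force: 66.5
```

```bash
python3 -m creep '[{"dx":0.006,"dy":0.03,"dz":0,"rx":0,"ry":0,"rz":0,"grip":1},{"dx":0.018,"dy":0.11,"dz":0,"rx":0,"ry":0,"rz":0.01,"grip":1},{"dx":0.036,"dy":0.22,"dz":0,"rx":0,"ry":0,"rz":0.02,"grip":1},{"dx":0.058,"dy":0.34,"dz":0,"rx":0,"ry":0,"rz":0.035,"grip":1},{"dx":0.08,"dy":0.47,"dz":0,"rx":0,"ry":0,"rz":0.05,"grip":1}]' && python3 -m creep '[{"dx":0.02,"dy":0.13,"dz":0,"rx":0,"ry":0,"rz":0.015,"grip":1},{"dx":0.04,"dy":0.25,"dz":-0.02,"rx":0,"ry":0,"rz":0.03,"grip":1},{"dx":0.058,"dy":0.35,"dz":-0.06,"rx":0,"ry":0,"rz":0.04,"grip":1},{"dx":0.07,"dy":0.42,"dz":-0.12,"rx":0,"ry":0,"rz":0.0446,"grip":1},{"dx":0.0735,"dy":0.436,"dz":-0.18,"rx":0,"ry":0,"rz":0.0446,"grip":1}]' && python3 -m creep '[{"dx":0,"dy":0,"dz":-0.05,"rx":0,"ry":0,"rz":0,"grip":1},{"dx":0,"dy":0,"dz":-0.1,"rx":0,"ry":0,"rz":0,"grip":1},{"dx":0,"dy":0,"dz":-0.13,"rx":0,"ry":0,"rz":0,"grip":1},{"dx":0,"dy":0,"dz":-0.14,"rx":0,"ry":0,"rz":0,"grip":1},{"dx":0,"dy":0,"dz":-0.14,"rx":0,"ry":0,"rz":0,"grip":1}]'
python3 - <<'E'
from h import *
crop("side",155,285,100,100,6,"pics/s10.png")
s=ctrl.read_state();print(s["eef_pos"],s["tool_rot"])
p=s["eef_pos"];y=s["tool_rot"][2];c,q=np.cos(y),np.sin(y)
print("pot top corners",proj("side",[p+[c*a*32-q*b*32,q*a*32+c*b*32,36] for a,b in((1,1),(1,-1),(-1,-1),(-1,1))]))
E
```

```text
clock: 22.1
eef_pos: [576.4, 147.9, 172.7]
tool_rot: [-3.139, 0.0, 1.626]
force: [1.5, 0.2, -2.3]
width: 63.1
gripper_force: 66.3
clock: 22.72
eef_pos: [604.5, 324.0, 99.7]
tool_rot: [-3.14, -0.002, 1.907]
force: [-0.1, 0.1, -3.2]
width: 62.9
gripper_force: 66.5
clock: 23.35
eef_pos: [606.9, 320.3, 46.5]
tool_rot: [3.141, -0.0, 1.903]
force: [0.3, -0.7, -3.0]
width: 62.8
gripper_force: 66.5
[607.10121979 320.56551966  46.86247408] [ 3.14029858e+00 -3.38537599e-04  1.90272926e+00]
pot top corners [[214.58938865 332.33523816]
 [180.86114585 333.43324209]
 [183.73147576 303.21743189]
 [215.95177704 302.24471993]]
```

View pics/s10.png

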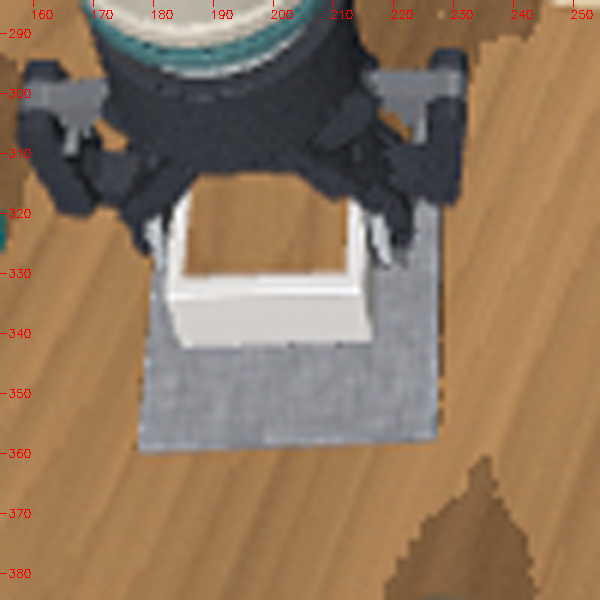

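The pot is square to the mat, its front corners at (182.2,333.3) and (215.3,333.2), within about 1 px of prediction. Lowering.

```bash
python3 -m creep '[{"dx":0,"dy":0.001,"dz":-0.025,"rx":0,"ry":0,"rz":0,"grip":1},{"dx":0,"dy":0.001,"dz":-0.05,"rx":0,"ry":0,"rz":0,"grip":1},{"dx":0,"dy":0.001,"dz":-0.072,"rx":0,"ry":0,"rz":0,"grip":1},{"dx":0,"dy":0.001,"dz":-0.08,"rx":0,"ry":0,"rz":0,"grip":1},{"dx":0,"dy":0.001,"dz":-0.083,"rx":0,"ry":0,"rz":0,"grip":1}]' && python3 -m creep '[{"dx":0,"dy":0,"dz":-0.002,"rx":0,"ry":0,"rz":0,"grip":1},{"dx":0,"dy":0,"dz":-0.003,"rx":0,"ry":0,"rz":0,"grip":1},{"dx":0,"dy":0,"dz":-0.005,"rx":0,"ry":0,"rz":0,"grip":1},{"dx":0,"dy":0,"dz":-0.006,"rx":0,"ry":0,"rz":0,"grip":1},{"dx":0,"dy":0,"dz":-0.007,"rx":0,"ry":0,"rz":0,"grip":1}]'
```

```text
clock: 24.02
eef_pos: [606.5, 320.8, 12.6]
tool_rot: [-3.141, -0.0, 1.903]
force: [-0.8, 0.2, -2.2]
width: 63.2
gripper_force: 66.5
clock: 24.65
eef_pos: [606.7, 320.9, 10.9]
tool_rot: [3.141, 0.0, 1.903]
force: [-2.6, -1.5, 5.1]
width: 63.0
gripper_force: 67.5
```

```bash
python3 -m creep '[{"dx":0,"dy":0,"dz":0,"rx":0,"ry":0,"rz":0,"grip":-0.6},{"dx":0,"dy":0,"dz":0,"rx":0,"ry":0,"rz":0,"grip":-0.8},{"dx":0,"dy":0,"dz":0,"rx":0,"ry":0,"rz":0,"grip":-1},{"dx":0,"dy":0,"dz":0,"rx":0,"ry":0,"rz":0,"grip":-1},{"dx":0,"dy":0,"dz":0.01,"rx":0,"ry":0,"rz":0,"grip":-1}]' && python3 -m creep '[{"dx":0,"dy":0,"dz":0.06,"rx":0,"ry":0,"rz":0,"grip":-1},{"dx":0,"dy":0,"dz":0.15,"rx":0,"ry":0,"rz":0,"grip":-1},{"dx":0,"dy":0,"dz":0.28,"rx":0,"ry":0,"rz":0,"grip":-1},{"dx":0,"dy":-0.06,"dz":0.36,"rx":0,"ry":0,"rz":0,"grip":-1},{"dx":0,"dy":-0.16,"dz":0.37,"rx":0,"ry":0,"rz":0,"grip":-1}]' && python3 -m creep '[{"dx":-0.005,"dy":-0.13,"dz":0,"rx":0,"ry":0,"rz":0,"grip":-1},{"dx":-0.009,"dy":-0.26,"dz":0,"rx":0,"ry":0,"rz":0,"grip":-1},{"dx":-0.009,"dy":-0.35,"dz":-0.06,"rx":0,"ry":0,"rz":0,"grip":-1},{"dx":-0.009,"dy":-0.369,"dz":-0.13,"rx":0,"ry":0,"rz":0,"grip":-1},{"dx":-0.009,"dy":-0.369,"dz":-0.19,"rx":0,"ry":0,"rz":0,"grip":-1}]'
python3 - <<'E'
from h import *
s=get_image("side")[...,::-1];H=np.zeros((500,800,3),np.uint8)
H[:,:400]=cv2.resize(s[165:265,195:275],(400,500),interpolation=cv2.INTER_CUBIC)
H[:,400:]=cv2.resize(s[285:385,165:245],(400,500),interpolation=cv2.INTER_CUBIC)
cv2.imwrite("pics/m11.png",H)
s=ctrl.read_state();p=s["eef_pos"];y=s["tool_rot"][2];d=np.array([np.sin(y),-np.cos(y),0]);print(p,y)
for w in(-1,1):print(proj("side",p+d*w*42.5+[0,0,13])[0])
E
```

```text
clock: 25.28
eef_pos: [606.3, 320.6, 13.9]
tool_rot: [-3.141, 0.0, 1.903]
force: [0.6, 0.3, -0.5]
width: 85.4
gripper_force: 0.0
clock: 25.9
eef_pos: [608.0, 259.7, 167.6]
tool_rot: [3.133, -0.002, 1.906]
force: [0.5, -0.9, 0.8]
width: 85.3
gripper_force: 0.0
clock: 26.52
eef_pos: [603.8, 107.5, 87.2]
tool_rot: [3.14, 0.001, 1.901]
force: [-0.3, -0.1, 0.9]
width: 85.7
gripper_force: 0.0
[601.73334899 107.79215495  84.16441383] 1.9018321291426388
[256.97376039 230.07734174]
[218.46256858 230.99678402]
```

View pics/m11.png

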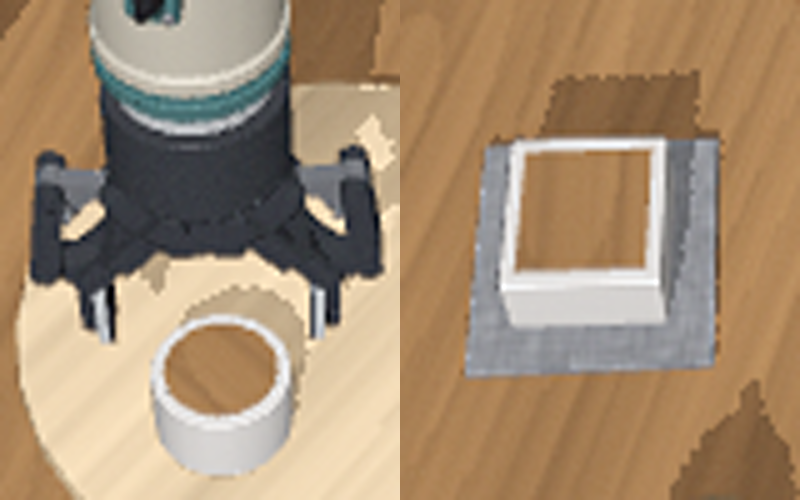

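The square pot stands squarely on its mat. The fingers are about 2 mm off the round pot centre at (238.9,238.5), so I correct dx, descend and grip.

```bash
python3 -m creep '[{"dx":-0.004,"dy":0.001,"dz":-0.02,"rx":0,"ry":0,"rz":0,"grip":-1},{"dx":-0.004,"dy":0.001,"dz":-0.06,"rx":0,"ry":0,"rz":0,"grip":-1},{"dx":-0.004,"dy":0.001,"dz":-0.1,"rx":0,"ry":0,"rz":0,"grip":-1},{"dx":-0.004,"dy":0.001,"dz":-0.13,"rx":0,"ry":0,"rz":0,"grip":-1},{"dx":-0.004,"dy":0.001,"dz":-0.13,"rx":0,"ry":0,"rz":0,"grip":-0.9}]' && python3 -m creep '[{"dx":0,"dy":0,"dz":0,"rx":0,"ry":0,"rz":0,"grip":-0.75},{"dx":0,"dy":0,"dz":0,"rx":0,"ry":0,"rz":0,"grip":-0.6},{"dx":0,"dy":0,"dz":0,"rx":0,"ry":0,"rz":0,"grip":-0.5},{"dx":0,"dy":0,"dz":0,"rx":0,"ry":0,"rz":0,"grip":-0.3},{"dx":0,"dy":0,"dz":0,"rx":0,"ry":0,"rz":0,"grip":1}]' && python3 -m creep '[{"dx":0,"dy":0,"dz":0,"rx":0,"ry":0,"rz":0,"grip":1},{"dx":0,"dy":0,"dz":0,"rx":0,"ry":0,"rz":0,"grip":1},{"dx":0,"dy":0,"dz":0.01,"rx":0,"ry":0,"rz":0,"grip":1},{"dx":0,"dy":0,"dz":0.03,"rx":0,"ry":0,"rz":0,"grip":1},{"dx":0,"dy":0,"dz":0.07,"rx":0,"ry":0,"rz":0,"grip":1}]'
```

```text
clock: 27.2
eef_pos: [600.5, 109.5, 32.8]
tool_rot: [-3.139, -0.0, 1.903]
force: [0.3, 0.3, -0.4]
width: 81.2
gripper_force: 0.0
clock: 27.82
eef_pos: [601.8, 109.6, 35.0]
tool_rot: [3.141, 0.0, 1.903]
force: [-1.0, 0.1, 5.5]
width: 63.1
gripper_force: 65.4
clock: 28.45
eef_pos: [600.7, 109.5, 62.2]
tool_rot: [-3.14, -0.0, 1.903]
force: [0.3, -0.1, -1.4]
width: 62.7
gripper_force: 66.0
```

```bash
python3 -m creep '[{"dx":-0.01,"dy":-0.02,"dz":0.08,"rx":0,"ry":0,"rz":0,"grip":1},{"dx":-0.035,"dy":-0.07,"dz":0.18,"rx":0,"ry":0,"rz":0,"grip":1},{"dx":-0.08,"dy":-0.17,"dz":0.25,"rx":0,"ry":0,"rz":0,"grip":1},{"dx":-0.13,"dy":-0.28,"dz":0.25,"rx":0,"ry":0,"rz":0,"grip":1},{"dx":-0.18,"dy":-0.39,"dz":0.25,"rx":0,"ry":0,"rz":0,"grip":1}]' && python3 -m creep '[{"dx":-0.05,"dy":-0.11,"dz":0,"rx":0,"ry":0,"rz":0,"grip":1},{"dx":-0.1,"dy":-0.22,"dz":0,"rx":0,"ry":0,"rz":0,"grip":1},{"dx":-0.15,"dy":-0.33,"dz":0,"rx":0,"ry":0,"rz":0,"grip":1},{"dx":-0.2,"dy":-0.44,"dz":0,"rx":0,"ry":0,"rz":0,"grip":1},{"dx":-0.25,"dy":-0.54,"dz":-0.02,"rx":0,"ry":0,"rz":0,"grip":1}]' && python3 -m creep '[{"dx":-0.03,"dy":-0.06,"dz":-0.06,"rx":0,"ry":0,"rz":0,"grip":1},{"dx":-0.0385,"dy":-0.076,"dz":-0.14,"rx":0,"ry":0,"rz":0,"grip":1},{"dx":-0.0385,"dy":-0.076,"dz":-0.22,"rx":0,"ry":0,"rz":0,"grip":1},{"dx":-0.0385,"dy":-0.076,"dz":-0.27,"rx":0,"ry":0,"rz":0,"grip":1},{"dx":-0.0385,"dy":-0.076,"dz":-0.28,"rx":0,"ry":0,"rz":0,"grip":1}]'
python3 - <<'E'
from h import *
crop("side",300,90,110,100,6,"pics/s12.png")
s=ctrl.read_state();p=s["eef_pos"];print(p,s["tool_rot"])
print(proj("side",[p+[0,0,36],p+[0,0,-4],[p[0],p[1],6]]))
E
```

```text
clock: 29.08
eef_pos: [529.1, -47.7, 163.6]
tool_rot: [3.14, 0.001, 1.903]
force: [0.9, -1.9, -1.8]
width: 62.4
gripper_force: 66.2
clock: 29.7
eef_pos: [429.3, -264.4, 155.5]
tool_rot: [3.14, 0.002, 1.903]
force: [1.1, 0.2, -2.7]
width: 62.6
gripper_force: 66.2
clock: 30.32
eef_pos: [413.7, -292.6, 41.8]
tool_rot: [-3.141, -0.001, 1.903]
force: [-0.3, 0.8, -2.0]
width: 62.7
gripper_force: 66.3
[ 414.06111938 -292.68195609   42.08442475] [-3.14139495e+00 -2.39337242e-04  1.90332246e+00]
[[353.10544449 138.5233839 ]
 [351.04874959 149.40706209]
 [349.46804676 157.77052153]]
```

View pics/s12.png

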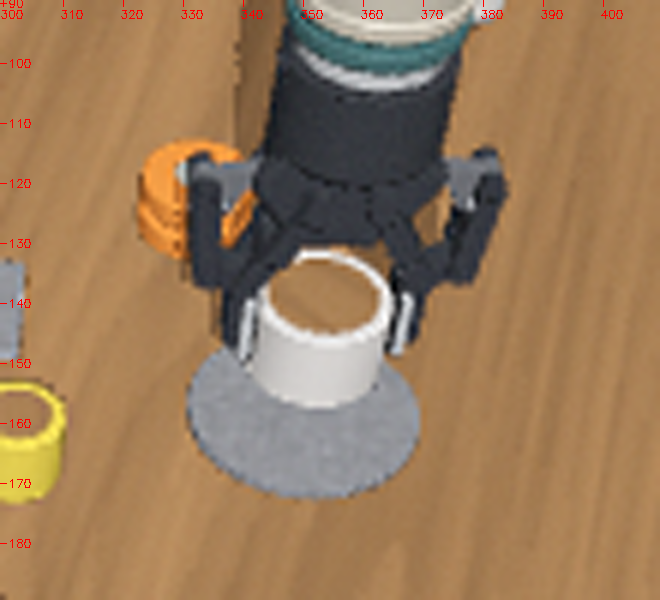

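The pot is centred over the round mat, its lid at (353.7,138.2) against a predicted (353.1,138.5), and the fingers are clear of the yo-yo. Lowering.

```bash
python3 -m creep '[{"dx":0,"dy":0,"dz":-0.025,"rx":0,"ry":0,"rz":0,"grip":1},{"dx":0,"dy":0,"dz":-0.05,"rx":0,"ry":0,"rz":0,"grip":1},{"dx":0,"dy":0,"dz":-0.066,"rx":0,"ry":0,"rz":0,"grip":1},{"dx":0,"dy":0,"dz":-0.072,"rx":0,"ry":0,"rz":0,"grip":1},{"dx":0,"dy":0,"dz":-0.074,"rx":0,"ry":0,"rz":0,"grip":1}]' && python3 -m creep '[{"dx":0,"dy":0,"dz":-0.002,"rx":0,"ry":0,"rz":0,"grip":1},{"dx":0,"dy":0,"dz":-0.003,"rx":0,"ry":0,"rz":0,"grip":1},{"dx":0,"dy":0,"dz":-0.005,"rx":0,"ry":0,"rz":0,"grip":1},{"dx":0,"dy":0,"dz":-0.006,"rx":0,"ry":0,"rz":0,"grip":1},{"dx":0,"dy":0,"dz":-0.006,"rx":0,"ry":0,"rz":0,"grip":1}]'
```

```text
clock: 31.0
eef_pos: [414.0, -292.7, 12.4]
tool_rot: [-3.142, -0.0, 1.903]
force: [0.3, -0.4, -1.2]
width: 62.6
gripper_force: 66.3
clock: 31.62
eef_pos: [414.1, -292.9, 11.0]
tool_rot: [3.141, 0.001, 1.903]
force: [-1.7, 1.0, 6.1]
width: 62.7
gripper_force: 67.2
```

```bash
python3 -m creep '[{"dx":0,"dy":0,"dz":0,"rx":0,"ry":0,"rz":0,"grip":-0.6},{"dx":0,"dy":0,"dz":0,"rx":0,"ry":0,"rz":0,"grip":-0.8},{"dx":0,"dy":0,"dz":0,"rx":0,"ry":0,"rz":0,"grip":-1},{"dx":0,"dy":0,"dz":0,"rx":0,"ry":0,"rz":0,"grip":-1},{"dx":0,"dy":0,"dz":0.01,"rx":0,"ry":0,"rz":0,"grip":-1}]' && python3 -m creep '[{"dx":0,"dy":0,"dz":0.06,"rx":0,"ry":0,"rz":0,"grip":-1},{"dx":0,"dy":0,"dz":0.17,"rx":0,"ry":0,"rz":0,"grip":-1},{"dx":0,"dy":0,"dz":0.3,"rx":0,"ry":0,"rz":0,"grip":-1},{"dx":-0.03,"dy":-0.05,"dz":0.42,"rx":0,"ry":0,"rz":0,"grip":-1},{"dx":-0.07,"dy":-0.13,"dz":0.48,"rx":0,"ry":0,"rz":0,"grip":-1}]' && python3 -m creep '[{"dx":-0.06,"dy":-0.1,"dz":0,"rx":0,"ry":0,"rz":0,"grip":-1},{"dx":-0.14,"dy":-0.22,"dz":0.05,"rx":0,"ry":0,"rz":0,"grip":-1},{"dx":-0.22,"dy":-0.34,"dz":0.05,"rx":0,"ry":0,"rz":0,"grip":-1},{"dx":-0.3,"dy":-0.44,"dz":0.05,"rx":0,"ry":0,"rz":0,"grip":-1},{"dx":-0.34,"dy":-0.5,"dz":0.05,"rx":0,"ry":0,"rz":0,"grip":-1}]'
python3 - <<'E'
from h import *
t=get_image("top")[...,::-1];s=get_image("side")[...,::-1]
def r(i,x,y,w,h):return cv2.resize(i[y:y+h,x:x+w],(400,300),interpolation=cv2.INTER_CUBIC)
H=np.vstack([np.hstack([r(t,140,165,80,60),r(t,365,165,80,60)]),np.hstack([r(t,130,240,80,60),r(t,355,235,80,60)])])
cv2.imwrite("pics/m13.png",H)
E
```

```text
clock: 32.25
eef_pos: [413.8, -292.6, 14.0]
tool_rot: [-3.141, -0.001, 1.903]
force: [0.1, -0.8, -0.5]
width: 85.7
gripper_force: 0.0
clock: 32.88
eef_pos: [387.2, -344.8, 209.2]
tool_rot: [3.139, 0.003, 1.906]
force: [0.2, -1.4, -0.2]
width: 85.8
gripper_force: 0.0
clock: 33.5
eef_pos: [246.6, -547.0, 226.0]
tool_rot: [-3.14, -0.0, 1.899]
force: [-0.1, -1.0, 0.5]
width: 84.9
gripper_force: 0.0
```

View pics/m13.png

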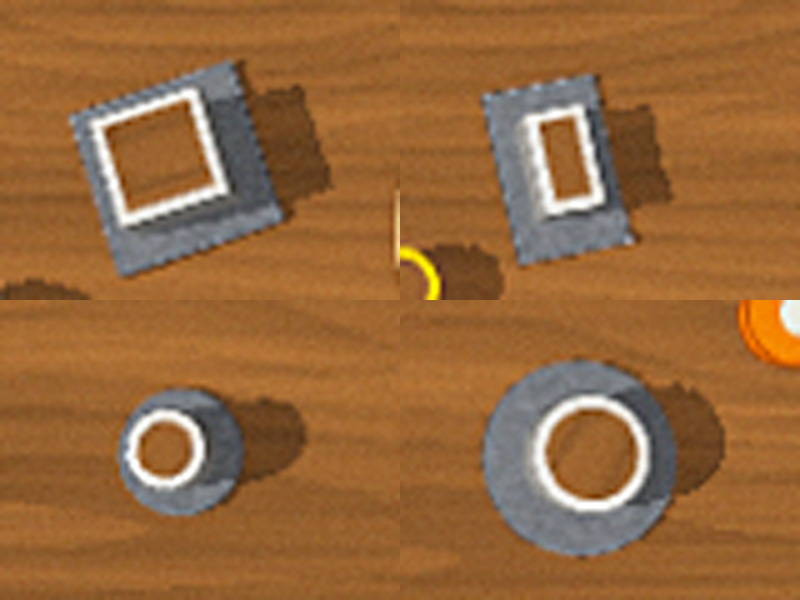

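Top view: every pot stands upright on its own mat. I compute each pot's offset from its mat within the same camera, removing parallax.

Run:
```python
from h import *
f=lambda p,b:((p[0]/5+b[0]-.5),(p[1]/5+b[1]-.5))
for k,p,b,z,m in [("sq",(160,157.3),(140,165),46,(608.5,318.6)),("ob",(166,157.5),(365,165),42,(609.3,-316.2)),("sr",(166,147),(130,240),42,(402.7,336.9)),("ro",(192,153),(355,235),46,(416.6,-294.7))]:
    print(k,np.round(onz("top",f(p,b),z)-m,1))
def ang(a,b,B,z):
    d=onz("top",f(b,B),z)-onz("top",f(a,B),z);return np.degrees(np.arctan2(d[1],d[0]))%90
B=(140,165)
print("sq",[round(ang(*e,B,46),1) for e in(((95,120),(195,88)),((122,227),(228,190)),((95,120),(122,227)),((195,88),(228,190)))])
print("sqmat",[round(ang(*e,B,6),1) for e in(((70,118),(235,62)),((122,275),(285,212)),((70,118),(122,275)),((235,62),(285,212)))])
B=(365,165)
print("ob",[round(ang(*e,B,42),1) for e in(((140,120),(155,200)),((178,115),(192,195)),((183,105),(205,208)))])
s=ctrl.read_state();print(s["clock"],np.abs(s["qd"]).max())
```

```text
sq [-0.4  0.5]
ob [0.4 1.9]
sr [1.8 0.7]
ro [ 0.7 -0.5]
sq [np.float64(18.0), np.float64(19.6), np.float64(16.3), np.float64(19.6)]
sqmat [np.float64(19.1), np.float64(21.5), np.float64(20.4), np.float64(19.9)]
ob [np.float64(9.0), np.float64(8.1), np.float64(10.3)]
33.6 0.052365465489922144
```

All four pots are within about 2 mm of their mat centres, and the square and oblong pots are aligned to within a few degrees. Handing in.

```bash
python3 -c "
from cell import ctrl
print(ctrl.finish_job())"
```

```text
the job is handed in; nothing more can be done
None
```

All four pots stand upright on their own mats, measured within about 2 mm of centre and about 3° of the mat direction; I kept clear of the spinning top and yo-yo, and the job was handed in at about 34 s of the 112 s allowed (no verdict came back).

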